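# Load the abrasive-roll dispenser and set its drag

## Robot

A 6-joint arm with a two-finger parallel gripper is mounted at the origin on a cart in front of the work surface, level with it; the furniture and walls round the work are solid. World frame = base frame: x ahead of the robot, y to its left, z up, the work surface at z = 0. Lengths are in m, angles in rad, forces in N, time in s.
With the tool pointing down it reaches from about 0.325 to 0.775 m from the base axis. Payload 5.5 kg.
Tool frame: the origin (TCP) lies at the very end of the fingers, on their centre line; the grasp point (between the pads) lies 19 mm behind it; x points along the fingers, y is the direction in which the jaws open and shut, and the axes are right-handed (so a half turn about x gives the same grasp; the last joint's range is limited). The gripper opens to 88 mm and grips with 3 to 60 N. Pads are 20 mm wide; open, the fingers measure 115 mm over their backs; the gripper's body (75 mm by 178 mm) begins 61 mm behind the grasp point.
Start: joints at [-1.334, 0.091, 1.231, -0, 1.82, -0.057], TCP at [0.174, -0.574, 0.223] pointing down, gripper open.
Joint ranges: [-2.87, 2.87], [-0.86, 2.18], [0.17, 2.46], [-1.51, 4.65], [0.06, 2.69], [-2.65, 2.65]. Speed limits (rad/s): [2.57, 2.57, 3.01, 3.14, 3.14, 3.14].

## Interface

Orientations are given as [roll, pitch, yaw] about the fixed x, y, z axes, in that order (R = Rz(yaw) Ry(pitch) Rx(roll)).
In Python, from rig import get_state, grab_frame, job_done gives the robot as it stands.
- The arm moves only by the shell command python3 -m handwheel 'ROWS' [OPENING] [FORCE]. ROWS is JSON, a list of rows, each a list of 6 numbers: the shift along the tool's x, y, z in mm, then the turn, a rotation vector about the tool's x, y, z in degrees. In form: [[tx, ty, tz, wx, wy, wz], ...]. A call has 1 to 20 rows; each row shifts and turns the pose as measured when the row begins, along the tool's axes as they then stand; what a row does not reach is not made up. A row lasts 1/8 s, in which the tool goes at most 62.5 mm and 10.7 degrees, less where a joint would pass 70% of its speed; a pose out of reach is approached as far as the arm can. A call with a gripper value outside its range is refused whole. OPENING is the opening, from 0 (shut) to 1 (fully open), set as the call begins (- or left out, the last holds). The fingers move at their own pace and stop on an object; FORCE is the grip in N (left out, the last holds). Time passes only in rows, so rows that do not move let the fingers close. It gives the time, the measured TCP pose, the force and the opening at its end, in the units of the state.
- get_state(): the state, without advancing time (a new reading comes with each control period).
- grab_frame(name): name is "scene" or "top" or "wrist"; returns a dict with "img" (420x560x3 uint8, blue, green, red), "mtx" (3x3 intrinsics, pixels), "origin" and "attitude" of the camera in the world. Camera axes: x right, y up, looking along -z (the intrinsics and any distortion apply to the point x, -y, -z); pixel columns grow to the right and rows downward; lengths in m; the calibration is good to about 2 mm. A picture is of the moment at which its call begins. There is no depth.
- job_done(): hands the job in, once; it reports no verdict.
The state is a dict: "time": time; "qpos": joint angles; "dq": joint speeds; "joint_efforts": joint torques, N m; "position": TCP position; "tool_rot": TCP orientation; "force": force on the tool from outside, world axes, zero at the start; "torque": the same for the moment, N m; "finger_gap": finger opening in m.
Only numpy, scipy, OpenCV 4.12 (cv2) and the standard library are available. Lean on these libraries where they do the work, as an engineer would, in place of code of your own. Each camera call takes 0.05 s, during which the arm holds its last target.

## Task

Load the tall roll of abrasive paper onto the dispenser's upright spindle, lowering it all the way down rather than letting it drop. Then reach through the arc-shaped slot in the round guard and turn the sunken drag knob clockwise by its fin until the fin points at the raised mark on the guard's rim, so that the drag shoe presses on the roll. Leave the short roll and everything else on the bench where it is.

Things in the scene. Friction and masses are not known exactly. Their poses are not given: they have to be found in the camera images.
- dispenser: the abrasive-roll dispenser, fixed to the bench: a plywood board 190 x 360 x 18 mm on two 12 mm cleats, with the bare steel spindle on its left half, a round grey guarded housing on its right half, the drag shoe between them, and a small upright steel tear bar (its top 134 mm above the bench) at the near left corner. Origin: under the board's centre, on the bench; x points away from the robot's side, y to the left, z up. It is found turned by up to about 10 degrees
- roll_seat (a point): where the tall roll's centre must end: on the spindle's axis, half the roll's height above the round aluminium platter that the roll stands on (platter 80 mm across, its top 36 mm above the bench). Axes as the dispenser's
- spindle_tip (a point): top of the upright spindle, 124 mm above the bench; the spindle is 22 mm in diameter for its lower 70 mm, then tapers over 18 mm to 8 mm across
- tall_roll_center (a point): centre (half-way up) of the tall roll of brown abrasive paper, which stands upright on the bench: 60 mm in diameter, 105 mm high, 0.2 to 0.45 kg, with a 28 mm hole right through along its axis (3 mm play all round on the spindle). z runs up along the hole
- short_roll_center (a point): centre of the short roll, the spare that stays where it stands: 48 mm in diameter, 68 mm high, 20 mm hole
- drag_knob (a joint): angle of the drag knob in rad, growing clockwise seen from above; 0 is slack (shoe drawn back), 1.4 is at the mark, 1.9 is its stop. Found between 0 and 0.35. It is stiff (about 0.2 to 0.3 N m, so 5 to 7 N at the fin) and stays where it is left. Each radian drives the shoe 16 mm toward the spindle; the shoe meets a seated roll at about 0.85
- guard_center (a point): centre of the round guard's top face, on the knob's axis, 92 mm above the bench (the housing is 148 mm in diameter). The guard plate is 3 mm thick with one arc-shaped slot, from 20 mm to 64 mm from this centre (44 mm wide), in the half that faces the robot: it runs from 1.15 rad anticlockwise of the fin's direction at knob 0 to 2.5 rad clockwise of it. In the dispenser's axes the fin points along (cos a, sin a) with a = 3.927 - knob angle
- knob_fin (a point): middle of the top edge of the knob's fin, 40 mm from the knob's axis. The knob is a metal dial 120 mm across under the guard, with one upright black fin on it: 12 mm thick, reaching from the hub to 58 mm from the axis, its top 16 mm below the guard's top face (76 mm above the bench) and its foot, the dial's face, 26 mm lower still. x points outward along the fin
- mark (a point): the mark: a black raised rib 12 x 6 mm on the guard's rim, 70 mm from the guard's centre, beside the slot
- drag_shoe: the sprung drag shoe, a cork-faced pad 34 mm wide and 46 mm high on a rod that comes out of the housing toward the spindle, its middle 62 mm above the bench; origin at the middle of its cork face. It yields up to 13 mm, with 450 N/m, so it presses a seated roll with 2 to 5 N
- sanding_block: bystander: cork sanding block, 110 x 128 x 32 mm, near the bench's front edge; origin at its underside
- pencil: bystander: flat carpenter pencil, 185 mm long, near the bench's front edge
- tape_measure: bystander: yellow tape measure, 61 x 76 x 66 mm, near the left front; origin at its underside
- jar_blue_lid: bystander: glass jar with a blue lid, 64 mm in diameter, 88 mm high, at the left; origin at its underside

How it is judged:
On the way, in this order (a step that is already met when the one before it is completed fails the run):
1. the tall roll is seated on the spindle, standing on the platter, while the knob is still slack (below 0.7 rad) (distance between tall_roll_center and roll_seat below 0.006 m and angle between the z axis of tall_roll_center and the z axis of dispenser, either way round below 0.1 rad and value of joint drag_knob below 0.7 rad), for 0.2 s.
2. the knob's fin points at the mark and the shoe presses on the roll (value of joint drag_knob between 1.25 and 1.55 rad and contact force between drag_shoe and tall_roll above 0.4 N), for 0.2 s.
At the end, for the whole second after the job is handed in: The tall roll stands on the platter on the spindle (centre within 6 mm of its seat, axis within 0.1 rad of upright), the knob is at 1.4 rad within 0.15 rad (its fin points at the mark) and the shoe presses on the roll with more than 0.4 N (all of step 2 and distance between tall_roll_center and roll_seat below 0.006 m and angle between the z axis of tall_roll_center and the z axis of dispenser, either way round below 0.1 rad); the robot touches nothing.
It fails at once if the tall roll is dropped down the spindle (faster than 0.5 m/s there) (horizontal distance between tall_roll_center and roll_seat below 0.012 m and height (world z) of tall_roll_center below 0.167 m and linear speed of tall_roll above 0.5 m/s).
It fails at once if the short roll is moved by more than 30 mm (distance of short_roll_center from where it was at the start of the episode above 0.03 m).
It fails at once if a bystander is moved by more than 30 mm (distance of any of sanding_block, pencil, tape_measure, jar_blue_lid from where it was at the start of the episode above 0.03 m).
It also fails if it takes over 72 s, if anything falls off the work surface, if the arm or the gripper's body presses on something with over 40 N, if the wrist force passes 120 N, or if a joint passes its speed limit or range.

## Working session

There is one attempt and no reset: what is moved stays moved. The work goes in short steps, Python scripts to look and compute and a shell command to move; the robot and the scene stay as the last step left them, time stands still between calls to the robot, and variables do not carry over. Pictures are saved under pics/ and viewed, and the job is handed in when it is done.

```bash
ls; mkdir -p pics
cat > h.py <<'E'
import numpy as np, cv2
from rig import get_state, grab_frame
from scipy.spatial.transform import Rotation as Rn
def att(f):
    a=np.array(f["attitude"],float)
    return a if a.shape==(3,3) else (Rn.from_euler('xyz',a).as_matrix() if a.size==3 else None)
def ray(f,u,v):
    d=np.linalg.inv(np.array(f["mtx"]))@np.array([u,v,1.0]); d=np.array([d[0],-d[1],-d[2]])
    return np.array(f["origin"]),att(f)@d
def onz(f,u,v,z):
    o,d=ray(f,u,v); return o+d*(z-o[2])/d[2]
def proj(f,p):
    c=att(f).T@(np.array(p)-np.array(f["origin"])); q=np.array(f["mtx"])@np.array([c[0],-c[1],-c[2]]); return q[:2]/q[2]
E
python3 - <<'E'
from h import *
import pickle
print(get_state())
for n in ("scene","top","wrist"):
    f=grab_frame(n); cv2.imwrite(f"pics/{n}0.png",f["img"]); pickle.dump(f,open(f"{n}0.pkl","wb"))
    print(n,{k:v for k,v in f.items() if k!="img"})
E
```

```text
pics
{'time': 0.0, 'qpos': array([-1.33371102e+00,  9.18168513e-02,  1.23185924e+00, -5.91933206e-06,
        1.81976968e+00, -5.67173453e-02]), 'dq': array([ 0.00011541,  0.00130758, -0.00019138,  0.00053084, -0.00057246,
       -0.00139391]), 'joint_efforts': array([ 7.22688019e-04, -4.46449113e+01, -4.06443143e+01,  6.98583922e-02,
        2.92699848e-02, -1.50470673e-04]), 'position': array([ 0.17367606, -0.57401756,  0.22154706]), 'tool_rot': array([-1.62441645,  1.56894321,  1.8109774 ]), 'force': array([-1.43769856,  0.07664414,  0.5041105 ]), 'torque': array([0.02829743, 0.01023285, 0.02214857]), 'finger_gap': 0.0879213147529615}
scene {'mtx': array([[504.29271691,   0.        , 284.75459795],
       [  0.        , 504.29271691, 208.39960434],
       [  0.        ,   0.        ,   1.        ]]), 'origin': array([-0.52337219,  0.7438689 ,  1.33571025]), 'attitude': array([ 0.75718854, -0.00234713, -2.16874821])}
top {'mtx': array([[407.63199065,   0.        , 278.3628761 ],
       [  0.        , 407.63199065, 207.97118171],
       [  0.        ,   0.        ,   1.        ]]), 'origin': array([0.40620974, 0.09220972, 1.26385756]), 'attitude': array([ 0.0293347 , -0.00296828, -1.57349568])}
wrist {'mtx': array([[372.09159083,   0.        , 272.29266344],
       [  0.        , 372.09159083, 207.99245221],
       [  0.        ,   0.        ,   1.        ]]), 'origin': array([ 0.25227598, -0.55108428,  0.38240142]), 'attitude': array([-0.30018012,  0.00201428, -1.27601373])}
```

View pics/scene0.png

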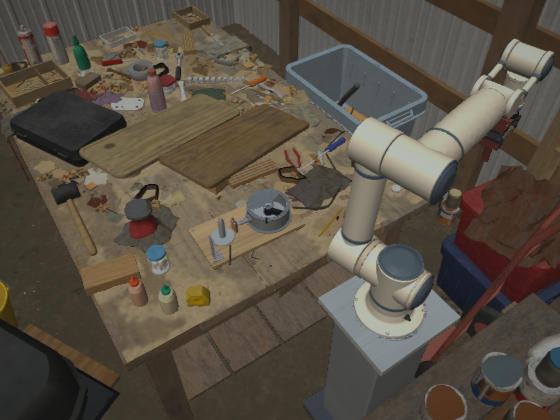

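View pics/top0.png

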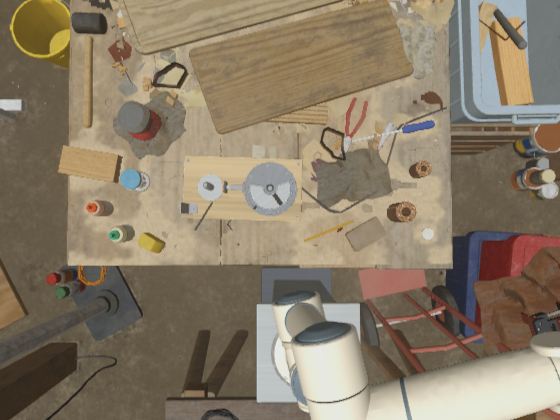

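View pics/wrist0.png

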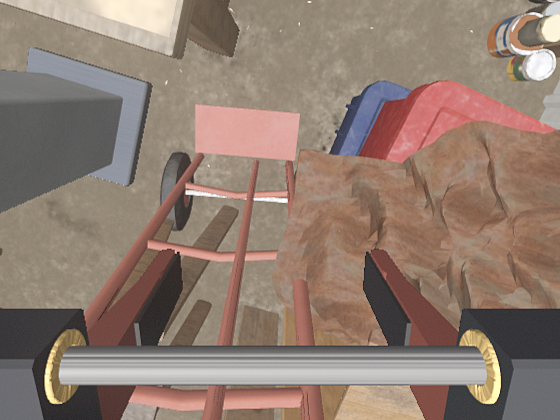

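The top view shows the dispenser at about (240,187), with the spindle near (210,187) and the guard near (270,188). Two brown rolls are at (403,212) and (422,170). I'll enlarge those areas.

Run:
```python
from h import *
im=cv2.imread("pics/top0.png")
cv2.imwrite("pics/c1.png",cv2.resize(im[140:240,170:310],None,fx=5.6,fy=5.6,interpolation=cv2.INTER_CUBIC))
cv2.imwrite("pics/c2.png",cv2.resize(im[150:250,340:450],None,fx=6,fy=6,interpolation=cv2.INTER_CUBIC))
im=cv2.imread("pics/scene0.png")
cv2.imwrite("pics/c3.png",cv2.resize(im[175:275,180:310],None,fx=6,fy=6,interpolation=cv2.INTER_CUBIC))
```

```text
(no output)
```

View pics/c1.png

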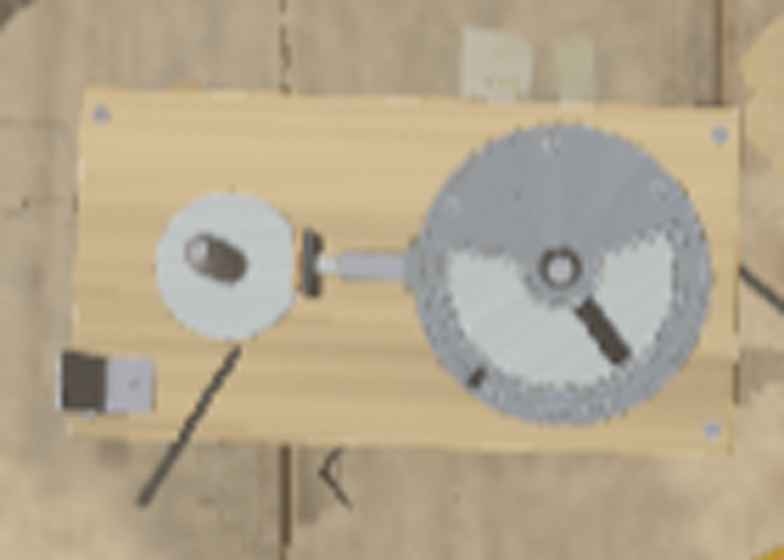

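View pics/c2.png

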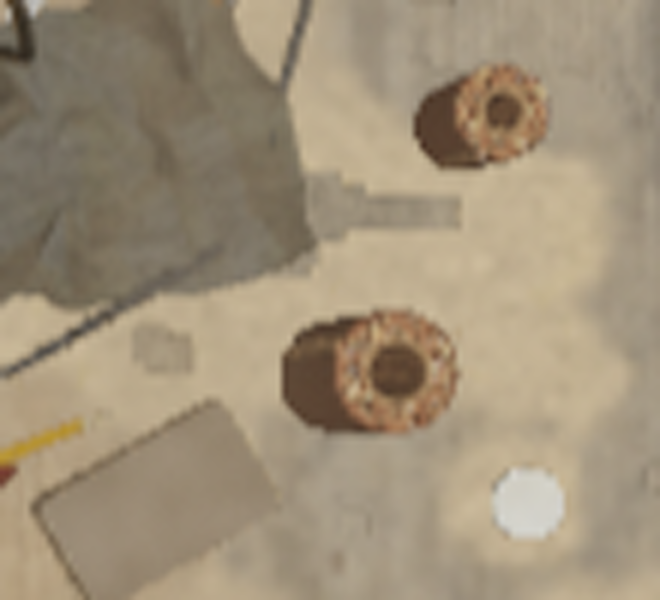

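View pics/c3.png

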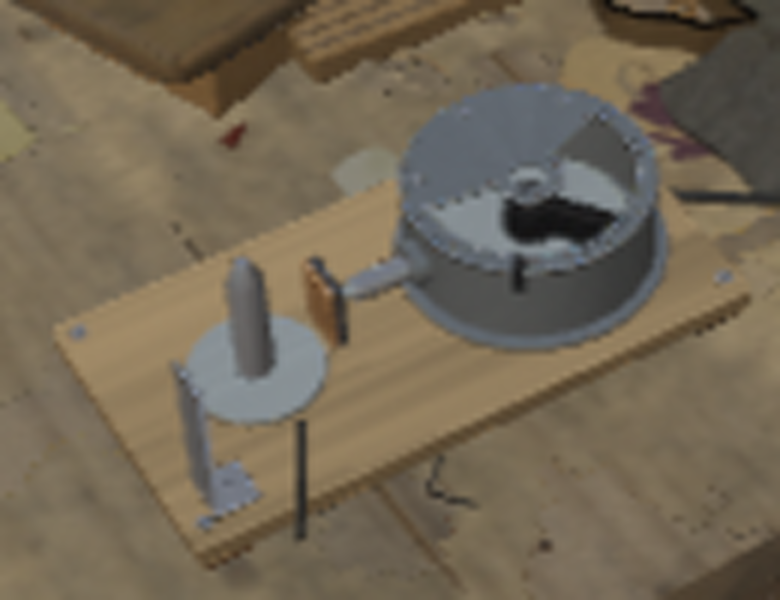

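The larger roll at (406,212) is the tall one. In the top crop the fin points down-right and the mark is at lower left. Next I'll turn these pixels into positions, and check the dark line beside the platter as well.

Run:
```python
from h import *
import pickle
t=pickle.load(open("top0.pkl","rb")); s=pickle.load(open("scene0.pkl","rb"))
c1=lambda x,y:(170+(x+.5)/5.6-.5,140+(y+.5)/5.6-.5)
c2=lambda x,y:(340+(x+.5)/6-.5,150+(y+.5)/6-.5)
c3=lambda x,y:(180+(x+.5)/6-.5,175+(y+.5)/6-.5)
for n,(x,y),z in [("platter",(228,266),.036),("tip",(199,249),.124),("guardc",(564,274),.092),("boss",(560,268),.092),("mark",(478,378),.092),("finout",(621,357),.076),("finmid?",(605,330),.076),
 ("BL",(84,88),.03),("BR",(738,106),.03),("FR",(733,452),.03),("FL",(70,432),.03)]:
    print(n,onz(t,*c1(x,y),z).round(4))
print("tall",onz(t,*c2(398,371),.105).round(4),"edges",onz(t,*c2(338,371),.105),onz(t,*c2(458,371),.105))
print("short",onz(t,*c2(503,112),.068).round(4))
for z in (0,.03):
  for p in((238,350),(140,505)):
    w=onz(t,*c1(*p),z); print(z,w.round(3),((proj(s,w)+.5-[180,175])*6).round())
for n,p,z in [("platter",(257,370),.036),("tip",(245,262),.124),("boss",(530,184),.095),("mark",(519,262),.095)]:
    print("scene",n,onz(s,*c3(*p),z).round(4))
```

```text
platter [0.5058 0.2936 0.036 ]
tip [0.5072 0.2937 0.124 ]
guardc [0.4967 0.1117 0.092 ]
boss [0.4998 0.1137 0.092 ]
mark [0.4433 0.156  0.092 ]
finout [0.4546 0.0824 0.076 ]
finmid? [0.4687 0.0907 0.076 ]
BL [0.6032 0.3729 0.03  ]
BR [0.5926 0.0181 0.03  ]
FR [0.4049 0.0216 0.03  ]
FL [0.4167 0.3797 0.03  ]
tall [ 0.4294 -0.2743  0.105 ] edges [ 0.42952148 -0.24583841  0.105     ] [ 0.42937121 -0.30281292  0.105     ]
short [ 0.5573 -0.3391  0.068 ]
0 [0.462 0.294 0.   ] [301. 454.]
0 [0.376 0.348 0.   ] [294. 601.]
0.03 [0.461 0.289 0.03 ] [306. 418.]
0.03 [0.377 0.342 0.03 ] [299. 561.]
scene platter [0.5013 0.2964 0.036 ]
scene tip [0.5023 0.2944 0.124 ]
scene boss [0.4885 0.1205 0.095 ]
scene mark [0.4417 0.1581 0.095 ]
```

```bash
cat >> h.py <<'E'
def tool(s=None):
    s=s or get_state(); return np.array(s["position"]),Rn.from_euler('xyz',s["tool_rot"]).as_matrix()
def plan(target,yaw=None,n=None):
    """target TCP; yaw: world angle of tool y axis (tool x down), mod pi; prints shift & rotvec in tool axes"""
    p,R=tool(); out=R.T@(np.array(target)-p)*1000
    y=R[:,1]; cur=np.arctan2(y[1],y[0])
    if yaw is None: yaw=cur
    d=(yaw-cur+np.pi/2)%np.pi-np.pi/2; yaw=cur+d
    Rt=np.column_stack([[0,0,-1],[np.cos(yaw),np.sin(yaw),0],np.cross([0,0,-1],[np.cos(yaw),np.sin(yaw),0])])
    w=np.degrees(Rn.from_matrix(R.T@Rt).as_rotvec())
    print("pos",p.round(4),"y ang",round(cur,3),"shift mm",out.round(1),"rot deg",w.round(2), "len",round(np.linalg.norm(out),1))
    print("rot then shift (shift in target axes):",(Rt.T@(np.array(target)-p)*1000).round(1))
E
python3 - <<'E'
from h import *
p,R=tool(); print(R.round(3)); plan([.4294,-.2743,.25],np.pi/2); plan([.4294,-.2743,.25],0); plan([.4294,-.2743,.25])
E
```

```text
[[-0.     0.29  -0.957]
 [ 0.001 -0.957 -0.29 ]
 [-1.    -0.002 -0.   ]]
pos [ 0.1737 -0.5741  0.2218] y ang -1.277 shift mm [ -27.9 -212.9 -331.6] rot deg [1.684e+01 1.000e-02 9.000e-02] len 395.0
rot then shift (shift in target axes): [ -28.2 -299.8 -255.7]
pos [ 0.1737 -0.5741  0.2218] y ang -1.277 shift mm [ -27.9 -212.9 -331.6] rot deg [-7.316e+01 -6.000e-02  7.000e-02] len 395.0
rot then shift (shift in target axes): [ -28.2  255.7 -299.8]
pos [ 0.1737 -0.5741  0.2218] y ang -1.277 shift mm [ -27.9 -212.9 -331.6] rot deg [-0.   -0.    0.09] len 395.0
rot then shift (shift in target axes): [ -28.2 -212.9 -331.6]
```

```bash
python3 -m handwheel '[[-5,-30,-47,0,0,0],[-5,-30,-47,0,0,0],[-5,-30,-47,0,0,0],[-5,-30,-47,0,0,0],[-5,-30,-47,0,0,0],[0,-30,-47,0,0,0],[0,0,0,0,0,0],[0,0,0,0,0,0]]' 1 20
python3 - <<'E'
from h import *
import pickle
plan([.4294,-.2743,.25])
f=grab_frame("wrist"); cv2.imwrite("pics/w1.png",f["img"]); pickle.dump(f,open("w1.pkl","wb"))
f=grab_frame("top"); cv2.imwrite("pics/t1.png",f["img"])
print(proj(pickle.load(open("w1.pkl","rb")),[.4294,-.2743,.105]))
E
```

```text
time: 1.15
position: [0.3967, -0.3125, 0.2439]
tool_rot: [-1.513, 1.563, 1.921]
force: [-0.9, -0.2, -1.0]
finger_gap: 0.0879
pos [ 0.3967 -0.3125  0.2439] y ang -1.279 shift mm [ -5.9 -27.2 -42.3] rot deg [0.   0.03 0.43] len 50.7
rot then shift (shift in target axes): [ -6.1 -27.2 -42.3]
[239.05678534 144.3110035 ]
```

View pics/w1.png

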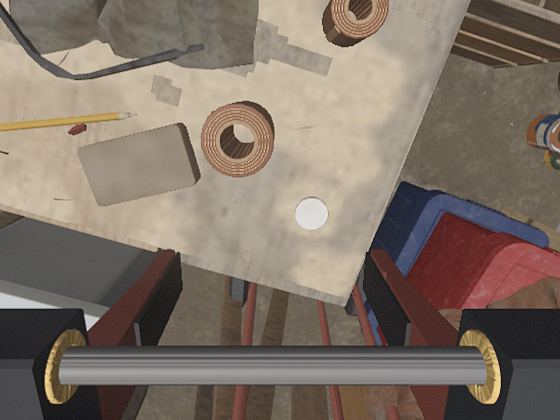

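The wrist view shows the tall roll's top face centred at about (237.5,139), where the top-camera estimate predicted (239,144). I'll refine that.

Run:
```python
from h import *
import pickle
f=pickle.load(open("w1.pkl","rb"))
im=f["img"][90:190,185:295]
cv2.imwrite("pics/c4.png",cv2.resize(im,None,fx=6,fy=6,interpolation=cv2.INTER_CUBIC))
print(onz(f,237.5,139,.105))
```

```text
[ 0.43310514 -0.27200017  0.105     ]
```

View pics/c4.png

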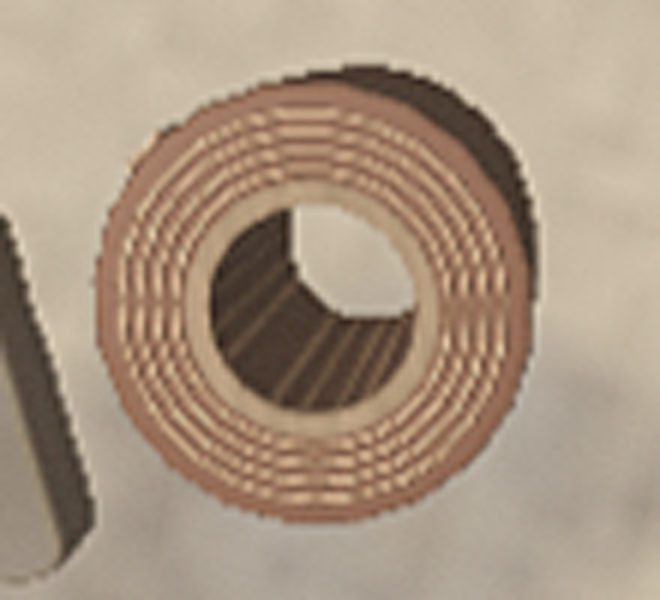

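```bash
python3 -m handwheel '[[-2,-27,-44,0,0,0.4],[0,0,0,0,0,0],[0,0,0,0,0,0]]'
python3 - <<'E'
from h import *
plan([.431,-.273,.06],-1.279)
E
```

```text
time: 1.62
position: [0.4288, -0.2781, 0.2454]
tool_rot: [-0.369, 1.569, 3.056]
force: [0.6, 0.0, -0.2]
finger_gap: 0.0879
pos [ 0.4288 -0.2781  0.2454] y ang -1.288 shift mm [185.3  -4.1  -3.9] rot deg [-0.53  0.12  0.05] len 185.4
rot then shift (shift in target axes): [185.4  -4.3  -3.6]
```

```bash
python3 -m handwheel '[[0,-4,-4,0,0,0],[0,0,0,0,0,0],[35,0,0,0,0,0],[35,0,0,0,0,0],[30,0,0,0,0,0],[30,0,0,0,0,0],[0,0,0,0,0,0]]'
python3 - <<'E'
from h import *
plan([.431,-.273,.06],-1.279)
f=grab_frame("wrist"); cv2.imwrite("pics/w2.png",f["img"])
E
```

```text
time: 2.5
position: [0.4287, -0.2772, 0.1126]
tool_rot: [0.692, 1.569, -2.175]
force: [0.2, 0.1, 0.0]
finger_gap: 0.088
pos [ 0.4287 -0.2772  0.1126] y ang -1.296 shift mm [52.5 -3.5 -3.5] rot deg [-0.95  0.1  -0.08] len 52.8
rot then shift (shift in target axes): [52.6 -3.4 -3.4]
```

View pics/w2.png

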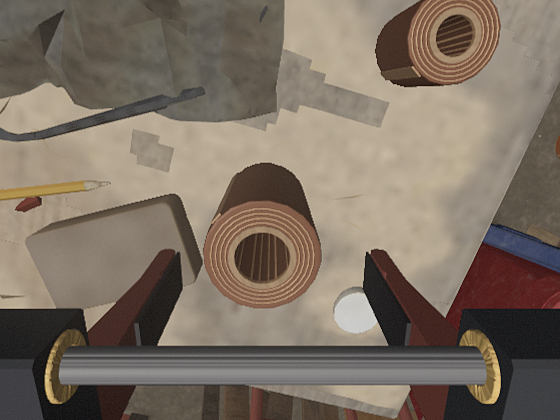

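The roll stands between the fingers, with its top centre at about (262,256) against a gripper centreline near column 272. It needs about 3 mm along -y of the tool.

```bash
python3 -m handwheel '[[0,-5,-5,0.8,0,0],[0,0,0,0,0,0],[30,0,0,0,0,0],[22,0,0,0,0,0],[0,0,0,0,0,0]]'
python3 - <<'E'
from h import *
plan([.431,-.273,.06],-1.279)
E
```

```text
time: 3.18
position: [0.4369, -0.2738, 0.0697]
tool_rot: [2.107, 1.555, -0.774]
force: [-0.1, -0.2, 0.8]
finger_gap: 0.0879
pos [ 0.4369 -0.2738  0.0697] y ang -1.31 shift mm [ 9.6 -2.4  5.6] rot deg [-1.79 -0.46 -0.8 ] len 11.4
rot then shift (shift in target axes): [ 9.7 -2.5  5.4]
```

```bash
python3 -m handwheel '[[9,-2,5,-1.5,-0.4,-0.8],[0,0,0,0,0,0]]'
python3 - <<'E'
from h import *
plan([.431,-.273,.06],-1.279)
E
```

```text
time: 3.42
position: [0.4323, -0.2739, 0.0627]
tool_rot: [2.54, 1.568, -0.312]
force: [-0.3, 0.5, 0.8]
finger_gap: 0.0879
pos [ 0.4323 -0.2739  0.0627] y ang -1.282 shift mm [ 2.7 -1.2  1. ] rot deg [-0.16 -0.15 -0.1 ] len 3.1
rot then shift (shift in target axes): [ 2.7 -1.2  1. ]
```

```bash
python3 -m handwheel '[[0,0,0,0,0,0],[0,0,0,0,0,0],[0,0,0,0,0,0],[0,0,0,0,0,0],[0,0,0,0,0,0],[0,0,0,0,0,0]]' 0 30
python3 - <<'E'
from h import *
plan([.431,-.273,.06],-1.279)
E
```

```text
time: 4.18
position: [0.4329, -0.2741, 0.0645]
tool_rot: [2.488, 1.566, -0.365]
force: [-0.5, 0.2, 0.0]
finger_gap: 0.0596
pos [ 0.4329 -0.2741  0.0645] y ang -1.282 shift mm [ 4.5 -1.6  1.5] rot deg [-0.17 -0.23 -0.18] len 5.0
rot then shift (shift in target axes): [ 4.5 -1.6  1.5]
```

```bash
python3 -m handwheel '[[-15,0,0,0,0,0],[-40,0,0,0,0,0],[-50,0,0,0,0,0],[-50,0,0,0,0,0],[-30,0,0,0,0,0],[0,0,0,0,0,0]]'
python3 - <<'E'
from h import *
print(get_state()["force"])
plan([.5065,.2937,.24],0)
f=grab_frame("wrist"); cv2.imwrite("pics/w3.png",f["img"])
E
```

```text
time: 4.92
position: [0.4307, -0.2731, 0.2551]
tool_rot: [-2.918, 1.57, 0.512]
force: [0.6, -0.6, -3.7]
finger_gap: 0.0599
[ 0.59980691 -0.56535801 -3.73442218]
pos [ 0.4307 -0.2731  0.2551] y ang -1.282 shift mm [  15.5 -521.8 -233.9] rot deg [-7.347e+01 -6.000e-02 -3.000e-02] len 572.1
rot then shift (shift in target axes): [  15.1   75.8 -566.8]
```

View pics/w3.png

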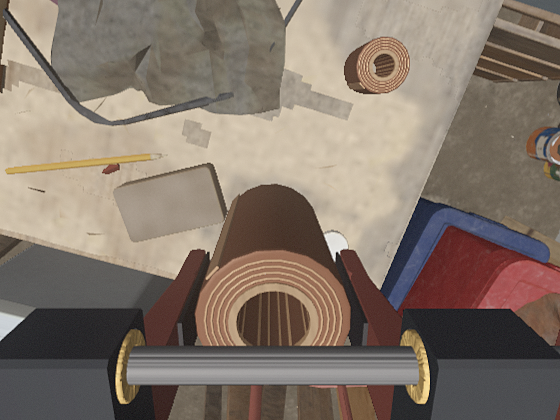

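```bash
python3 -m handwheel '[[0,0,0,-10.5,0,0],[0,0,0,-10.5,0,0],[0,0,0,-10.5,0,0],[0,0,0,-10.5,0,0],[0,0,0,-10.5,0,0],[0,0,0,-10.5,0,0],[0,0,0,-10.5,0,0],[0,0,0,-4,0,0],[0,0,0,0,0,0]]'
python3 - <<'E'
from h import *
plan([.4965,.12,.25],0)
E
```

```text
time: 6.1
position: [0.425, -0.2691, 0.229]
tool_rot: [-2.327, 1.533, 2.49]
force: [0.4, -0.7, -3.9]
finger_gap: 0.0597
pos [ 0.425  -0.2691  0.229 ] y ang 0.105 shift mm [ -14.1  111.2 -380. ] rot deg [ 5.99 -1.41  1.66] len 396.2
rot then shift (shift in target axes): [ -21.    71.5 -389.1]
```

```bash
python3 -m handwheel '[[0,0,0,6,-1.4,1.6],[-4,10,-50,0,0,0],[-4,10,-52,0,0,0],[-4,10,-52,0,0,0],[-4,10,-52,0,0,0],[-4,10,-52,0,0,0],[-4,10,-52,0,0,0],[0,10,-52,0,0,0],[0,0,0,0,0,0],[0,0,0,0,0,0]]'
python3 - <<'E'
from h import *
import pickle
plan([.505,.2945,.24],0)
f=grab_frame("wrist"); cv2.imwrite("pics/w4.png",f["img"]); pickle.dump(f,open("w4.pkl","wb"))
E
```

```text
time: 7.35
position: [0.4977, 0.1028, 0.2383]
tool_rot: [-1.73, 1.55, 2.958]
force: [-0.0, -0.1, -3.5]
finger_gap: 0.0593
pos [0.4977 0.1028 0.2383] y ang -0.025 shift mm [  -1.1    2.5 -191.9] rot deg [-1.44 -0.21  1.2 ] len 191.9
rot then shift (shift in target axes): [  -1.7    7.3 -191.7]
```

View pics/w4.png

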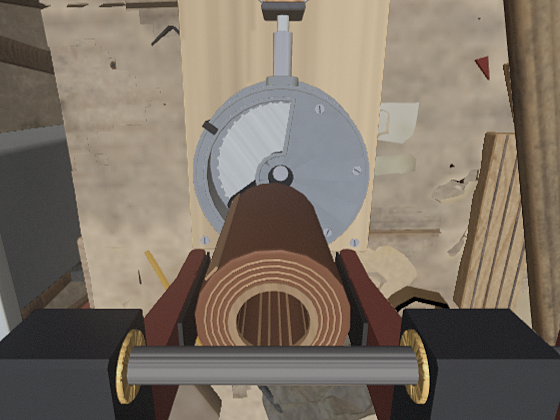

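The wrist view shows the guard's hub at (281,173), the mark at (210,127) and the shoe at (283,10). The spindle is just out of view, so I'll move on about 90 mm.

```bash
python3 -m handwheel '[[0,4,-45,-1.4,-0.2,1.2],[0,3,-45,0,0,0],[0,0,0,0,0,0],[0,0,0,0,0,0]]'
python3 - <<'E'
from h import *
import pickle
plan([.505,.2945,.24],0)
f=grab_frame("wrist"); cv2.imwrite("pics/w5.png",f["img"]); pickle.dump(f,open("w5.pkl","wb"))
print(onz(pickle.load(open("w4.pkl","rb")),281,173,.092),onz(pickle.load(open("w4.pkl","rb")),210,127,.095))
print(proj(f,[.505,.2945,.124]),proj(f,[.505,.2945,.036]))
E
```

```text
time: 7.9
position: [0.5069, 0.1881, 0.2372]
tool_rot: [-0.26, 1.569, -1.843]
force: [-0.3, -0.4, -4.3]
finger_gap: 0.0596
pos [0.5069 0.1881 0.2372] y ang -0.013 shift mm [  -3.    -3.2 -106.4] rot deg [-0.72  0.1   0.03] len 106.5
rot then shift (shift in target axes): [  -2.8   -1.9 -106.4]
[0.50289442 0.12006251 0.092     ] [0.44643961 0.15943359 0.095     ]
[267.09437506  53.90622252] [268.38907366  63.37631037]
```

View pics/w5.png

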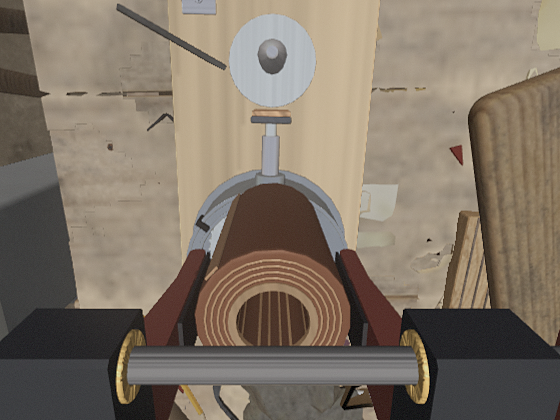

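Run:
```python
from h import *
import pickle
f=pickle.load(open("w5.pkl","rb"))
p,R=tool()
cv2.imwrite("pics/c5.png",cv2.resize(f["img"][5:115,215:325],None,fx=5.4,fy=5.4,interpolation=cv2.INTER_CUBIC))
cv2.imwrite("pics/c6.png",cv2.resize(f["img"][230:350,185:365],None,fx=4.4,fy=4.4,interpolation=cv2.INTER_CUBIC))
print(p)
for v in (305,310,315):
    q=onz(f,273,v,p[2]+.0405); print(v,q.round(4),(R.T@(q-p)*1000).round(1))
```

```text
[0.5068354  0.18805249 0.23709755]
305 [0.5077 0.1948 0.2776] [-40.5   0.7  -6.7]
310 [0.5076 0.1927 0.2776] [-40.5   0.7  -4.5]
315 [0.5076 0.1905 0.2776] [-40.5   0.7  -2.4]
```

View pics/c5.png

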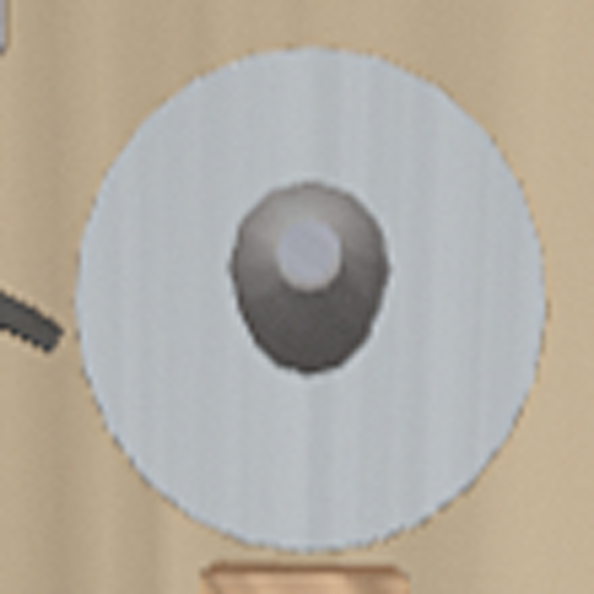

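View pics/c6.png

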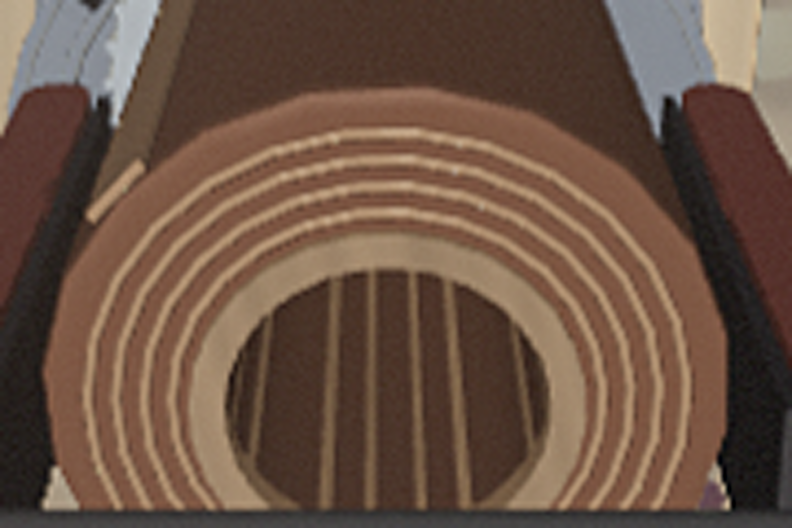

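Run:
```python
from h import *
import pickle
f=pickle.load(open("w5.pkl","rb"))
g=lambda x,y:(215+(x+.5)/5.4-.5,5+(y+.5)/5.4-.5)
print(onz(f,*g(308,255),.124),onz(f,*g(311,300),.036))
plan([.504,.296,.24],0)
```

```text
[0.50811138 0.2957865  0.124     ] [0.50847974 0.29719307 0.036     ]
pos [0.5068 0.1881 0.2371] y ang -0.013 shift mm [  -3.1   -4.2 -107.9] rot deg [-0.73  0.09  0.04] len 108.0
rot then shift (shift in target axes): [  -2.9   -2.8 -107.9]
```

```bash
python3 -m handwheel '[[0,-1,-50,-0.7,0,0],[0,0,-50,0,0,0],[0,0,-8,0,0,0],[0,0,0,0,0,0],[0,0,0,0,0,0]]'
python3 - <<'E'
from h import *
plan([.507,.295,.2],0)
f=grab_frame("top"); cv2.imwrite("pics/t6.png",cv2.resize(f["img"][120:260,150:330],None,fx=4,fy=4,interpolation=cv2.INTER_CUBIC))
f=grab_frame("scene"); cv2.imwrite("pics/s6.png",cv2.resize(f["img"][130:280,160:320],None,fx=4,fy=4,interpolation=cv2.INTER_CUBIC))
E
```

```text
time: 8.57
position: [0.5092, 0.2903, 0.2375]
tool_rot: [0.242, 1.567, -1.342]
force: [1.3, -0.3, -3.5]
finger_gap: 0.0596
pos [0.5092 0.2903 0.2375] y ang -0.013 shift mm [37.5 -2.3 -4.8] rot deg [-0.73  0.21 -0.05] len 37.8
rot then shift (shift in target axes): [37.5 -2.2 -4.7]
```

View pics/s6.png

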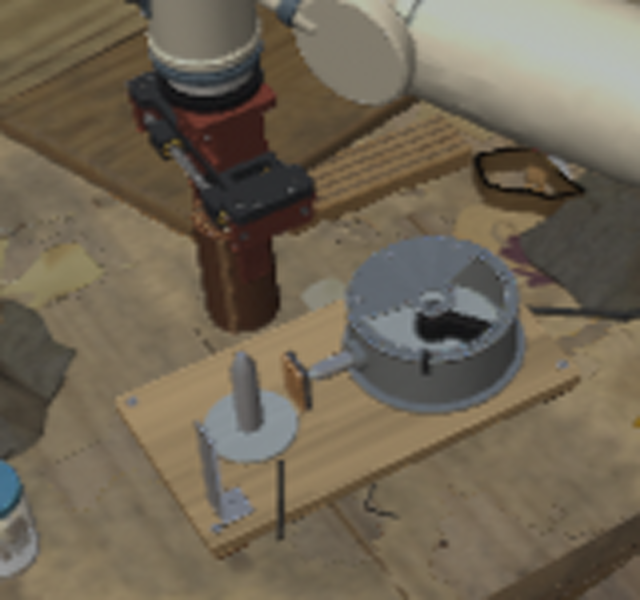

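The roll hangs upright above the spindle, level with it in the scene view. I'll lower it in short steps.

```bash
python3 -m handwheel '[[10,-3,-6,-0.7,0.2,0],[12,0,0,0,0,0],[12,0,0,0,0,0],[0,0,0,0,0,0],[0,0,0,0,0,0]]'
python3 - <<'E'
from h import *
plan([.507,.295,.19],0)
f=grab_frame("scene"); cv2.imwrite("pics/s7.png",cv2.resize(f["img"][160:260,170:290],None,fx=5,fy=5,interpolation=cv2.INTER_CUBIC))
E
```

```text
time: 9.3
position: [0.5059, 0.2953, 0.2002]
tool_rot: [-0.371, 1.57, -1.943]
force: [0.3, 0.5, -3.2]
finger_gap: 0.0593
pos [0.5059 0.2953 0.2002] y ang -0.002 shift mm [10.2  1.1  0.3] rot deg [-0.09  0.04  0.01] len 10.3
rot then shift (shift in target axes): [10.2  1.1  0.3]
```

View pics/s7.png

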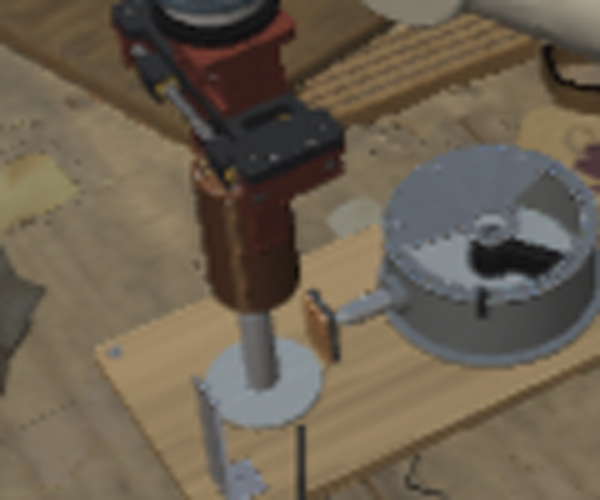

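The spindle sits centrally under the roll, and the roll's bottom edge is at about the height of the tip. I'll continue down, watching the force.

```bash
python3 -m handwheel '[[10,1,0,0,0,0],[10,0,0,0,0,0],[0,0,0,0,0,0]]'
python3 - <<'E'
from h import *
plan([.507,.295,.1005],0)
E
python3 -m handwheel '[[10,0,0,0,0,0],[0,0,0,0,0,0]]'
python3 - <<'E'
from h import *
plan([.507,.295,.1005],0)
f=grab_frame("scene"); cv2.imwrite("pics/s8.png",cv2.resize(f["img"][160:260,170:290],None,fx=5,fy=5,interpolation=cv2.INTER_CUBIC))
E
```

```text
time: 9.72
position: [0.5071, 0.2954, 0.179]
tool_rot: [0.164, 1.57, -1.408]
force: [0.0, 0.1, -2.7]
finger_gap: 0.059
pos [0.5071 0.2954 0.179 ] y ang -0.002 shift mm [78.5 -0.1  0.4] rot deg [-0.09  0.03 -0.  ] len 78.5
rot then shift (shift in target axes): [78.5 -0.1  0.4]
time: 9.98
position: [0.5071, 0.2954, 0.1681]
tool_rot: [-0.295, 1.57, -1.868]
force: [-0.4, 0.3, -3.7]
finger_gap: 0.0597
pos [0.5071 0.2954 0.1681] y ang -0.002 shift mm [67.6 -0.   0.3] rot deg [-0.09  0.04  0.01] len 67.6
rot then shift (shift in target axes): [67.6 -0.1  0.4]
```

View pics/s8.png

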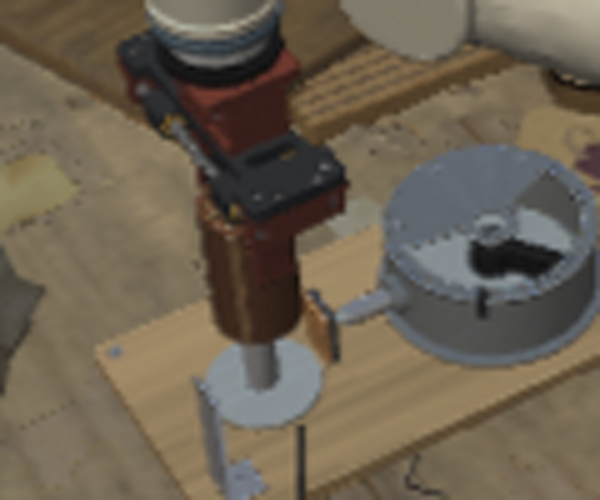

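```bash
python3 -m handwheel '[[8,0,0,0,0,0],[8,0,0,0,0,0],[8,0,0,0,0,0],[0,0,0,0,0,0]]'
python3 - <<'E'
from h import *
plan([.507,.295,.1005],0)
E
python3 -m handwheel '[[8,0,0,0,0,0],[8,0,0,0,0,0],[8,0,0,0,0,0],[0,0,0,0,0,0]]'
python3 - <<'E'
from h import *
plan([.507,.295,.1005],0)
E
```

```text
time: 10.52
position: [0.5075, 0.2956, 0.1435]
tool_rot: [1.721, 1.569, 0.148]
force: [-0.6, 0.3, -3.1]
finger_gap: 0.0592
pos [0.5075 0.2956 0.1435] y ang -0.002 shift mm [43.  -0.5  0.6] rot deg [-0.09 -0.01 -0.08] len 43.0
rot then shift (shift in target axes): [43.  -0.5  0.6]
time: 11.02
position: [0.5074, 0.2955, 0.1177]
tool_rot: [1.642, 1.57, 0.07]
force: [0.4, 0.0, -4.7]
finger_gap: 0.0595
pos [0.5074 0.2955 0.1177] y ang -0.002 shift mm [17.2 -0.4  0.5] rot deg [-0.09 -0.   -0.07] len 17.2
rot then shift (shift in target axes): [17.2 -0.4  0.5]
```

```bash
python3 -m handwheel '[[6,0,0,0,0,0],[5,0,0,0,0,0],[0,0,0,0,0,0]]'
python3 -m handwheel '[[3,0,0,0,0,0],[2,0,0,0,0,0],[0,0,0,0,0,0]]'
```

```text
time: 11.4
position: [0.5076, 0.2956, 0.1063]
tool_rot: [1.764, 1.569, 0.192]
force: [-0.2, -0.2, -3.7]
finger_gap: 0.0594
time: 11.78
position: [0.5078, 0.2957, 0.1013]
tool_rot: [1.862, 1.568, 0.289]
force: [-0.0, -0.5, -4.3]
finger_gap: 0.0592
```

```bash
python3 -m handwheel '[[2,0,0,0,0,0],[0,0,0,0,0,0]]'
python3 -m handwheel '[[2,0,0,0,0,0],[0,0,0,0,0,0]]'
```

```text
time: 12.02
position: [0.5082, 0.2958, 0.1006]
tool_rot: [1.889, 1.567, 0.317]
force: [0.3, 0.1, -3.5]
finger_gap: 0.0592
time: 12.28
position: [0.5085, 0.2958, 0.1006]
tool_rot: [1.911, 1.565, 0.338]
force: [-0.3, -1.0, -3.3]
finger_gap: 0.0593
```

```bash
python3 -m handwheel '[[4,0,0,0,0,0],[0,0,0,0,0,0]]'
python3 - <<'E'
from h import *
print(get_state()["force"]); plan([.507,.295,.1],0)
f=grab_frame("scene"); cv2.imwrite("pics/s9.png",cv2.resize(f["img"][160:260,170:290],None,fx=5,fy=5,interpolation=cv2.INTER_CUBIC))
E
```

```text
time: 12.52
position: [0.509, 0.2959, 0.1009]
tool_rot: [1.934, 1.562, 0.361]
force: [0.3, -0.4, -4.6]
finger_gap: 0.059
[ 0.25084511 -0.38875194 -4.63713348]
pos [0.509  0.2959 0.1009] y ang -0.002 shift mm [ 0.9 -2.   0.9] rot deg [-0.11 -0.18 -0.49] len 2.4
rot then shift (shift in target axes): [ 0.9 -2.   0.9]
```

View pics/s9.png

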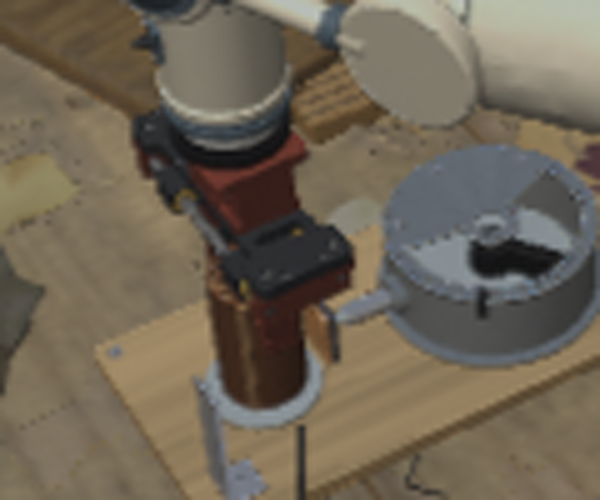

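The roll stands on the platter. At z ≈ 0.1006 the descent stopped, and 0.1005 was expected. Now I'll release it and check.

```bash
python3 -m handwheel '[[0,-1,0,0,0,-0.4],[0,0,0,0,0,0],[0,0,0,0,0,0],[0,0,0,0,0,0],[0,0,0,0,0,0],[0,0,0,0,0,0],[0,0,0,0,0,0]]' 1
python3 - <<'E'
from h import *
plan([.507,.295,.2],0)
f=grab_frame("wrist"); cv2.imwrite("pics/w10.png",f["img"])
E
```

```text
time: 13.45
position: [0.5084, 0.2963, 0.1003]
tool_rot: [2.712, 1.567, 1.14]
force: [0.0, 0.1, -0.5]
finger_gap: 0.0881
pos [0.5084 0.2963 0.1003] y ang -0.002 shift mm [-99.7  -1.2   0.9] rot deg [-0.1  -0.21 -0.09] len 99.7
rot then shift (shift in target axes): [-99.7  -1.4   1.3]
```

View pics/w10.png

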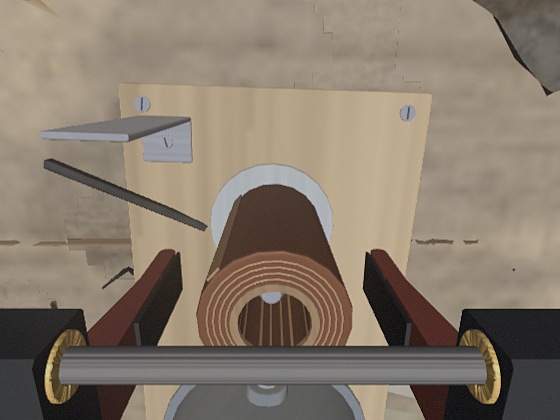

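Released: the fingers stand clear on both sides, the roll stands on the platter, and the spindle tip shows through the hole. I'll retreat straight up and then move over toward the guard.

```bash
python3 -m handwheel '[[-12,-1,0,0,0,0],[-30,0,0,0,0,0],[-40,0,0,0,0,0],[-50,0,0,0,0,0],[0,0,0,0,0,0]]'
python3 - <<'E'
from h import *
import pickle
f=grab_frame("top"); cv2.imwrite("pics/t11.png",f["img"]); pickle.dump(f,open("t11.pkl","wb"))
f=grab_frame("wrist"); cv2.imwrite("pics/w11.png",f["img"]); pickle.dump(f,open("w11.pkl","wb"))
plan([.50,.04,.24],0)
E
python3 -m handwheel '[[0,0,45,0,0,0],[0,0,55,0,0,0],[0,0,55,0,0,0],[0,0,55,0,0,0],[0,0,50,0,0,0],[0,0,0,0,0,0],[0,0,0,0,0,0]]' 0 10
python3 - <<'E'
from h import *
import pickle
plan([.50,.05,.24],0)
f=grab_frame("wrist"); cv2.imwrite("pics/w12.png",f["img"]); pickle.dump(f,open("w12.pkl","wb"))
E
```

```text
time: 14.12
position: [0.5066, 0.2957, 0.2396]
tool_rot: [2.516, 1.565, 0.944]
force: [0.8, 0.8, -0.5]
finger_gap: 0.088
pos [0.5055 0.295  0.234 ] y ang -0.002 shift mm [ -6.2  -5.1 255.1] rot deg [-0.09 -0.04  0.23] len 255.2
rot then shift (shift in target axes): [ -6.   -5.5 255. ]
time: 15.1
position: [0.5005, 0.028, 0.2193]
tool_rot: [-1.476, 1.544, -3.047]
force: [0.5, -0.4, 1.4]
finger_gap: 0.0212
pos [0.5005 0.028  0.2193] y ang 0.0 shift mm [-20.7  -1.  -22. ] rot deg [0.01 0.14 1.51] len 30.2
rot then shift (shift in target axes): [-20.7  -0.5 -22. ]
```

View pics/w11.png

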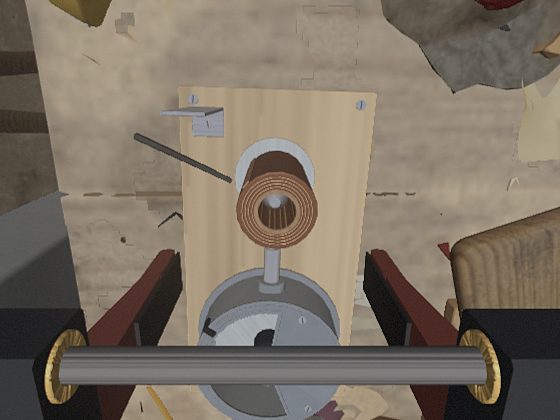

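View pics/w12.png

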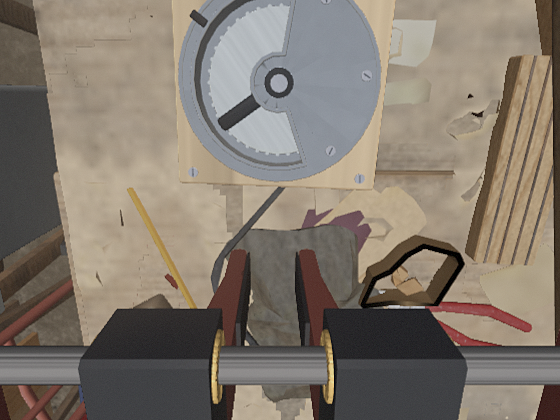

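The roll is seated on the spindle. In w12 the hub is at about (279,82), the fin's outer end at (222,125) and the mark at (198,18). I'll enlarge this.

Run:
```python
from h import *
import pickle
f=pickle.load(open("w12.pkl","rb"))
cv2.imwrite("pics/c12.png",cv2.resize(f["img"][0:190,170:390],None,fx=3.2,fy=3.2,interpolation=cv2.INTER_CUBIC))
```

```text
(no output)
```

View pics/c12.png

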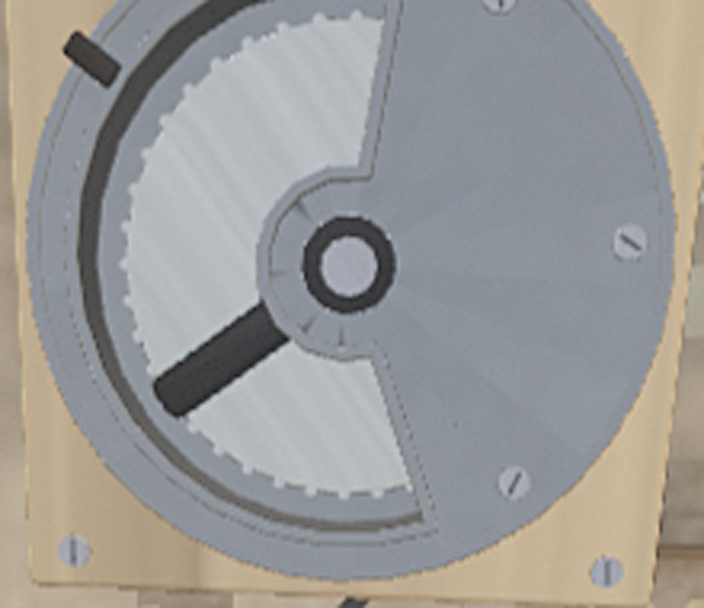

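Run:
```python
from h import *
import pickle
f=pickle.load(open("w12.pkl","rb")); print(f["origin"])
g=lambda x,y:(170+(x+.5)/3.2-.5,(y+.5)/3.2-.5)
P=lambda x,y,z:onz(f,*g(x,y),z)
c=P(350,265,.092); print("c",c)
L=P(28,260,.092);Rr=P(676,230,.092);B=P(345,580,.092)
# circle through 3
A=np.array([[2*L[0],2*L[1],1],[2*Rr[0],2*Rr[1],1],[2*B[0],2*B[1],1]]);b=[q[0]**2+q[1]**2 for q in(L,Rr,B)]
s=np.linalg.solve(A,b);print("circle",s[:2],np.sqrt(s[2]+s[0]**2+s[1]**2))
c=np.r_[s[:2],0]
for C in (c,P(350,265,.092)):
  for n,p,z in [("finend",(166,400),.076),("finin",(276,321),.076),("mark",(92,60),.094),("slotend ccw",(436,533),.092),("slotin ccw",(376,352),.092),("slot cw in",(370,172),.092)]:
    d=P(*p,z)-C; print(n,np.hypot(d[0],d[1]).round(4),np.mod(np.arctan2(d[1],d[0]),2*np.pi).round(3))
a=P(166,400,.076)-P(276,321,.076);print("fin dir",np.mod(np.arctan2(a[1],a[0]),2*np.pi))
```

```text
[0.50503166 0.10963711 0.37981486]
c [0.5025071  0.11608341 0.092     ]
circle [0.50236579 0.11618563] 0.07402918365435877
finend 0.0559 3.748
finin 0.0221 3.757
mark 0.0704 2.499
slotend ccw 0.0657 5.046
slotin ccw 0.0204 5.029
slot cw in 0.0202 1.346
finend 0.056 3.745
finin 0.0222 3.75
mark 0.0706 2.499
slotend ccw 0.0656 5.045
slotin ccw 0.0202 5.024
slot cw in 0.0202 1.354
fin dir 3.7420846578016684
```

The measurement agrees well: guard radius 74.03 mm, mark radius 70.4 mm. That gives centre (0.5025, 0.1161), fin at 3.748 rad (knob ≈ 0.145) and mark at 2.50 rad. I'll plan the entry pose on the anticlockwise side of the fin.

```bash
cat >> h.py <<'E'
C=np.array([.5025,.1161])
def enter(z,th=4.51,r=.043):
    plan([C[0]+r*np.cos(th),C[1]+r*np.sin(th),z],th)
def fin(phi,z=.058,off=.016,rho=.040):
    t=C+rho*np.array([np.cos(phi),np.sin(phi)])+off*np.array([-np.sin(phi),np.cos(phi)])
    plan([*t,z],phi)
def where():
    p,R=tool(); d=p[:2]-C; print("z",p[2].round(4),"r",np.hypot(*d).round(4),"th",np.mod(np.arctan2(d[1],d[0]),2*np.pi).round(3),"yang",np.arctan2(R[1,1],R[0,1]).round(3),"F",get_state()["force"].round(1))
E
python3 -m handwheel '[[0,0,0,-10.5,0,0],[0,0,0,-10.5,0,0],[0,0,0,-10.5,0,0],[0,0,0,-10.5,0,0],[0,0,0,-10.5,0,0],[0,0,0,-10.5,0,0],[0,0,0,-10.5,0,0],[0,0,0,0,0,0]]'
python3 -c "
from h import *
enter(.2)"
```

```text
time: 16.15
position: [0.4995, 0.0407, 0.2151]
tool_rot: [-2.858, 1.537, -3.11]
force: [0.5, 0.2, -0.2]
finger_gap: 0.0005
pos [0.4995 0.0407 0.2151] y ang 1.319 shift mm [ 15.2  30.9 -13.3] rot deg [-2.85 -1.85  0.49] len 36.9
rot then shift (shift in target axes): [ 15.1  31.4 -12.2]
```

```bash
python3 -m handwheel '[[15,31,-13,-2.8,-1.8,0.5],[0,0,0,0,0,0],[0,0,0,0,0,0]]'
python3 -c "
from h import *
enter(.12);where()"
```

```text
time: 16.52
position: [0.494, 0.0765, 0.1996]
tool_rot: [3.121, 1.57, 2.912]
force: [-0.3, -0.5, -0.0]
finger_gap: 0.0005
pos [0.494  0.0765 0.1996] y ang 1.361 shift mm [79.6 -2.5  0.5] rot deg [-0.4  -0.05 -0.  ] len 79.6
rot then shift (shift in target axes): [79.6 -2.5  0.4]
z 0.1996 r 0.0405 th 4.501 yang 1.361 F [-0.3 -0.5 -0. ]
```

```bash
python3 -m handwheel '[[25,-3,0,-0.4,0,0],[30,0,0,0,0,0],[25,0,0,0,0,0],[0,0,0,0,0,0],[0,0,0,0,0,0]]'
python3 - <<'E'
from h import *
enter(.058);where()
f=grab_frame("wrist"); cv2.imwrite("pics/w13.png",f["img"])
f=grab_frame("scene"); cv2.imwrite("pics/s13.png",cv2.resize(f["img"][120:270,170:330],None,fx=4.5,fy=4,interpolation=cv2.INTER_CUBIC))
f=grab_frame("top"); cv2.imwrite("pics/t13.png",cv2.resize(f["img"][140:240,200:330],None,fx=5,fy=5,interpolation=cv2.INTER_CUBIC))
E
```

```text
time: 17.15
position: [0.4957, 0.0715, 0.1213]
tool_rot: [0.005, 1.567, -0.207]
force: [0.5, 0.6, 0.0]
finger_gap: 0.0003
pos [0.4957 0.0715 0.1213] y ang 1.358 shift mm [63.3  2.  -2.6] rot deg [-0.59  0.19 -0.  ] len 63.4
rot then shift (shift in target axes): [63.3  2.1 -2.3]
z 0.1213 r 0.0451 th 4.562 yang 1.358 F [0.5 0.6 0. ]
```

View pics/w13.png

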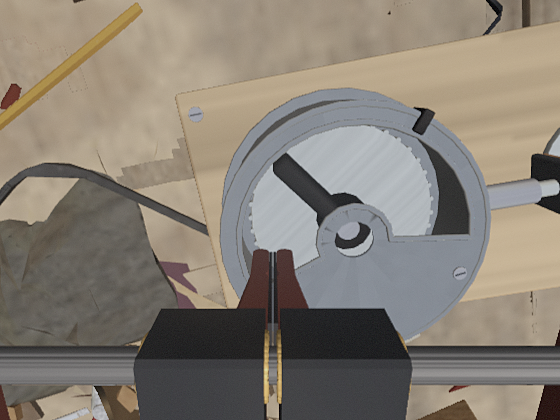

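View pics/s13.png

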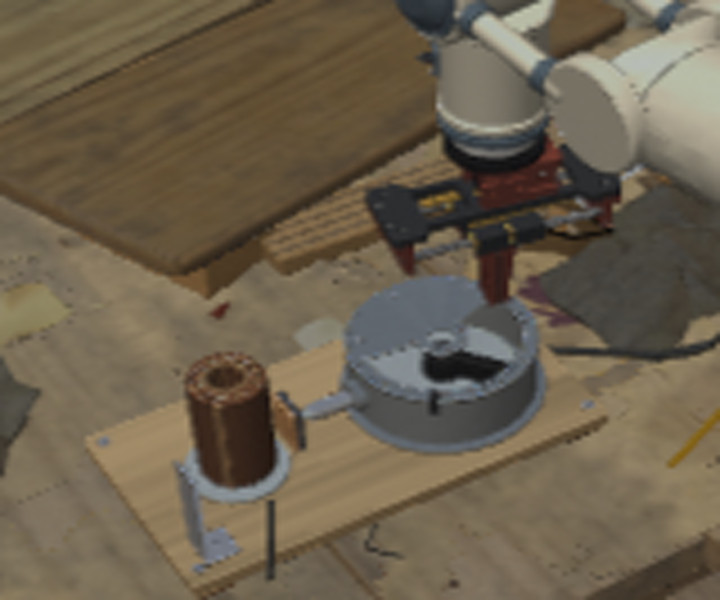

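The fingertips hover over the slot, at about (272,250) in the wrist view, clear of the fin at (275,155)–(335,215). I'll correct the 2–3 mm offset and then go down into the slot.

```bash
python3 -m handwheel '[[8,2,-4,-0.6,0.2,0],[8,0,0,0,0,0],[0,0,0,0,0,0]]'
python3 -c "
from h import *
enter(.058);where()"
```

```text
time: 17.68
position: [0.4925, 0.0748, 0.1053]
tool_rot: [0.399, 1.569, 0.198]
force: [0.4, -0.0, 0.9]
finger_gap: 0.0004
pos [0.4925 0.0748 0.1053] y ang 1.37 shift mm [47.3 -0.6  1.4] rot deg [ 0.1   0.1  -0.04] len 47.3
rot then shift (shift in target axes): [47.3 -0.6  1.5]
z 0.1053 r 0.0425 th 4.475 yang 1.37 F [ 0.4 -0.   0.9]
```

```bash
python3 -m handwheel '[[10,-1,1,0,0,0],[10,0,0,0,0,0],[0,0,0,0,0,0]]'
python3 -c "
from h import *
enter(.058);where()"
python3 -m handwheel '[[12,0,0,0,0,0],[8,0,0,0,0,0],[0,0,0,0,0,0]]'
python3 - <<'E'
from h import *
enter(.058);where();fin(3.748,off=.018)
f=grab_frame("wrist"); cv2.imwrite("pics/w14.png",f["img"])
E
```

```text
time: 18.05
position: [0.4931, 0.0735, 0.0835]
tool_rot: [0.387, 1.57, 0.186]
force: [-0.3, -0.4, 0.5]
finger_gap: 0.0005
pos [0.4931 0.0735 0.0835] y ang 1.37 shift mm [25.5  0.6  0.6] rot deg [ 0.1   0.06 -0.03] len 25.5
rot then shift (shift in target axes): [25.5  0.6  0.6]
z 0.0835 r 0.0436 th 4.495 yang 1.37 F [-0.3 -0.4  0.5]
time: 18.42
position: [0.493, 0.0735, 0.0618]
tool_rot: [0.527, 1.57, 0.326]
force: [-0.0, -0.4, 0.0]
finger_gap: 0.0007
pos [0.493  0.0735 0.0618] y ang 1.37 shift mm [3.8 0.6 0.8] rot deg [ 0.09  0.03 -0.02] len 3.9
rot then shift (shift in target axes): [3.8 0.6 0.8]
z 0.0618 r 0.0436 th 4.493 yang 1.37 F [-0.  -0.4  0. ]
pos [0.493  0.0735 0.0618] y ang 1.37 shift mm [  3.8   2.3 -13.8] rot deg [ 4.375e+01  2.000e-02 -3.000e-02] len 14.5
rot then shift (shift in target axes): [  3.8  -7.9 -11.6]
```

View pics/w14.png

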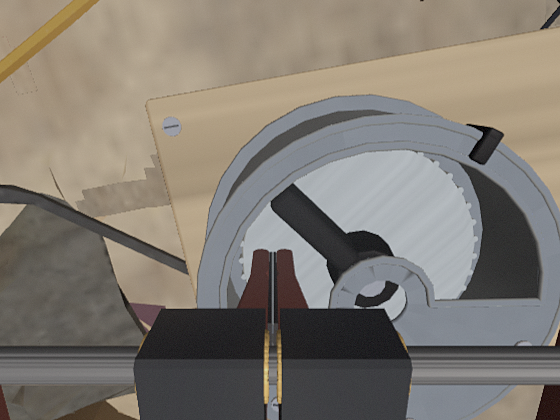

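The fingertip is inside the slot and touches nothing. Next I'll bring it flat against the fin, turning about 44° while moving about 14 mm.

```bash
python3 -m handwheel '[[1,0.6,-3.4,10.5,0,0],[1,-0.1,-3.5,10.5,0,0],[0,0,0,0,0,0]]'
python3 -c "
from h import *
fin(3.748,off=.018);where()"
```

```text
time: 18.85
position: [0.4872, 0.0761, 0.0612]
tool_rot: [0.704, 1.568, 0.128]
force: [-0.3, 0.7, -0.7]
finger_gap: 0.0002
pos [0.4872 0.0761 0.0612] y ang 0.995 shift mm [ 3.2 -2.  -7.5] rot deg [22.25  0.11 -0.14] len 8.4
rot then shift (shift in target axes): [ 3.2 -4.7 -6.2]
z 0.0612 r 0.0428 th 4.348 yang 0.995 F [-0.3  0.7 -0.7]
```

```bash
python3 -m handwheel '[[1,-1.2,-3.8,10.5,0,0],[2,-2,-3.4,10.5,0,0],[0,0,0,0,0,0]]'
python3 -c "
from h import *
fin(3.748,off=.016);fin(3.5);where()"
```

```text
time: 19.23
position: [0.4803, 0.078, 0.0593]
tool_rot: [1.023, 1.566, 0.084]
force: [-0.0, 0.4, 0.3]
finger_gap: 0.0005
pos [0.4803 0.078  0.0593] y ang 0.632 shift mm [ 1.3 -0.  -2.6] rot deg [ 1.46  0.15 -0.26] len 3.0
rot then shift (shift in target axes): [ 1.3 -0.1 -2.6]
pos [0.4803 0.078  0.0593] y ang 0.632 shift mm [  1.3  -2.5 -13. ] rot deg [15.67  0.12 -0.27] len 13.3
rot then shift (shift in target axes): [  1.3  -5.9 -11.9]
z 0.0593 r 0.044 th 4.185 yang 0.632 F [-0.   0.4  0.3]
```

```bash
python3 -m handwheel '[[1,0,-3,1.5,0,0],[0,-2.4,-5.5,8,0,0],[0,-2.4,-5.5,8,0,0],[0,0,0,0,0,0]]'
python3 -c "
from h import *
fin(3.3);where()"
```

```text
time: 19.73
position: [0.471, 0.0856, 0.0591]
tool_rot: [0.903, 1.56, -0.337]
force: [-1.1, -0.8, -0.0]
finger_gap: -0.0
pos [0.471  0.0856 0.0591] y ang 0.331 shift mm [ 1.  -2.4 -9.7] rot deg [ 9.91  0.35 -0.54] len 10.0
rot then shift (shift in target axes): [ 1.1 -4.1 -9.1]
z 0.0591 r 0.0438 th 3.91 yang 0.331 F [-1.1 -0.8 -0. ]
```

```bash
python3 -m handwheel '[[1,-2.4,-5.5,5,0,0],[0,-2.4,-5.5,5,0,0],[0,0,0,0,0,0]]'
python3 - <<'E'
from h import *
fin(3.2);where()
f=grab_frame("wrist"); cv2.imwrite("pics/w15.png",f["img"])
E
```

```text
time: 20.1
position: [0.4652, 0.0933, 0.0592]
tool_rot: [0.983, 1.554, -0.422]
force: [-0.3, -0.1, -0.2]
finger_gap: 0.0007
pos [0.4652 0.0933 0.0592] y ang 0.166 shift mm [ 1.1 -0.9 -4.7] rot deg [ 6.17  0.48 -0.81] len 5.0
rot then shift (shift in target axes): [ 1.2 -1.4 -4.6]
z 0.0592 r 0.0437 th 3.691 yang 0.166 F [-0.3 -0.1 -0.2]
```

View pics/w15.png

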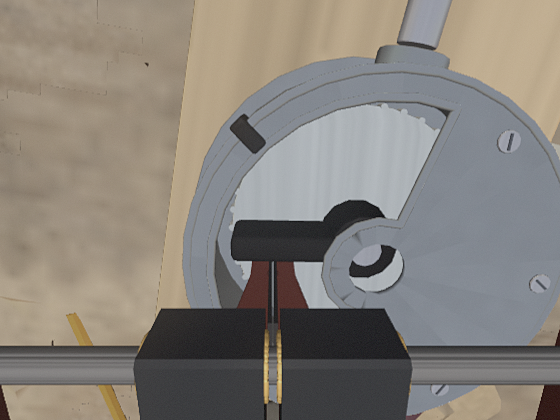

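The fin is being pushed flat against the fingertip and lies level in the picture from (232,240) to (330,240). I'll continue the arc.

```bash
python3 -m handwheel '[[1,-2.4,-6,8,0.4,-0.8],[0,-2.4,-6,8,0,0],[0,-2.4,-6,8,0,0],[0,0,0,0,0,0]]'
python3 -c "
from h import *
fin(2.9);where()"
```

```text
time: 20.65
position: [0.4585, 0.1082, 0.0588]
tool_rot: [0.335, 1.565, -1.486]
force: [-0.4, -0.8, -0.4]
finger_gap: 0.0003
pos [0.4585 0.1082 0.0588] y ang -0.25 shift mm [ 0.8  0.8 -2.3] rot deg [-0.49  0.33 -0.11] len 2.5
rot then shift (shift in target axes): [ 0.8  0.9 -2.3]
z 0.0588 r 0.0447 th 3.32 yang -0.25 F [-0.4 -0.8 -0.4]
```

```bash
python3 -m handwheel '[[0.5,-1.5,-6,7,0,0],[0,-2.2,-6,8,0,0],[0,0,0,0,0,0]]'
python3 - <<'E'
from h import *
fin(2.495);where()
f=grab_frame("wrist"); cv2.imwrite("pics/w16.png",f["img"])
E
```

```text
time: 21.02
position: [0.4579, 0.1192, 0.0586]
tool_rot: [0.21, 1.562, -1.864]
force: [1.0, 0.9, -0.3]
finger_gap: 0.0006
pos [0.4579 0.1192 0.0586] y ang -0.503 shift mm [ 0.5 -1.3 -8.7] rot deg [ 8.24  0.49 -0.14] len 8.8
rot then shift (shift in target axes): [ 0.6 -2.5 -8.4]
z 0.0586 r 0.0447 th 3.071 yang -0.503 F [ 1.   0.9 -0.3]
```

View pics/w16.png

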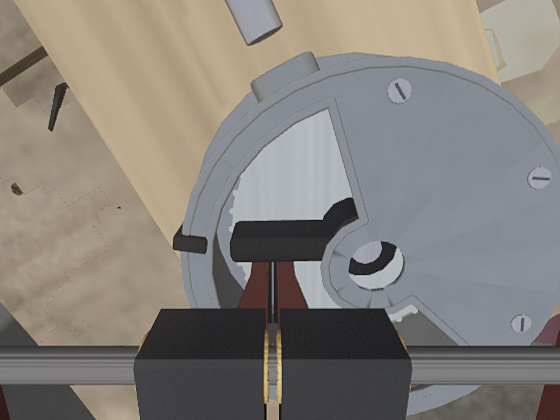

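The fin now sits just anticlockwise of the mark at (190,243), at about 1.2 rad. I need roughly 0.2 rad more.

```bash
python3 -m handwheel '[[0,-1.5,-4.8,4.5,0.4,0],[0,-1.5,-4.5,4,0,0],[0,0,0,0,0,0]]'
python3 - <<'E'
from h import *
fin(2.495);where()
f=grab_frame("wrist"); cv2.imwrite("pics/w17.png",f["img"])
f=grab_frame("top"); cv2.imwrite("pics/t17.png",cv2.resize(f["img"][140:240,170:310],None,fx=5,fy=5,interpolation=cv2.INTER_CUBIC))
E
```

```text
time: 21.45
position: [0.4595, 0.1266, 0.0584]
tool_rot: [0.408, 1.565, -1.803]
force: [-0.2, 0.4, -0.1]
finger_gap: 0.0004
pos [0.4595 0.1266 0.0584] y ang -0.64 shift mm [ 0.4  0.7 -1.5] rot deg [ 0.38  0.29 -0.13] len 1.7
rot then shift (shift in target axes): [ 0.4  0.7 -1.6]
z 0.0584 r 0.0443 th 2.902 yang -0.64 F [-0.2  0.4 -0.1]
```

View pics/w17.png

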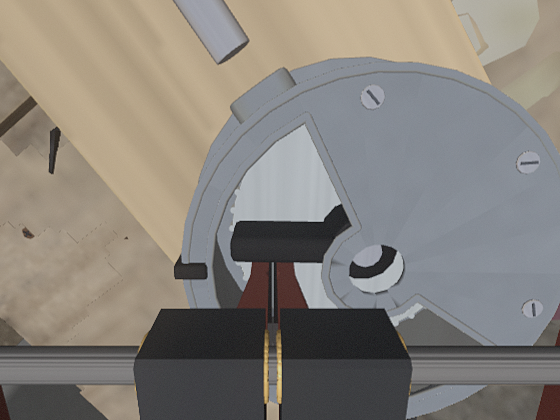

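Run:
```python
from h import *
import pickle
f=grab_frame("wrist"); pickle.dump(f,open("w18.pkl","wb"))
cv2.imwrite("pics/c18.png",cv2.resize(f["img"][190:310,160:410],None,fx=3.2,fy=3.2,interpolation=cv2.INTER_CUBIC))
for phi in (2.45,2.5,2.55,2.6,2.65):
    u=np.array([np.cos(phi),np.sin(phi)]);n=np.array([-u[1],u[0]])
    print(phi,[((proj(f,[*(C+.058*u+s*.006*n),.076])+.5-[160,190])*3.2-.5).round() for s in(1,-1)],[((proj(f,[*(C+.03*u+s*.006*n),.076])+.5-[160,190])*3.2-.5).round() for s in(1,-1)])
```

```text
2.45 [array([224., 227.]), array([225., 142.])] [array([436., 237.]), array([443., 152.])]
2.5 [array([226., 247.]), array([223., 163.])] [array([438., 247.]), array([440., 163.])]
2.55 [array([230., 267.]), array([222., 184.])] [array([440., 257.]), array([438., 174.])]
2.6 [array([234., 286.]), array([222., 204.])] [array([443., 267.]), array([436., 185.])]
2.65 [array([240., 305.]), array([224., 225.])] [array([446., 277.]), array([435., 195.])]
```

View pics/c18.png

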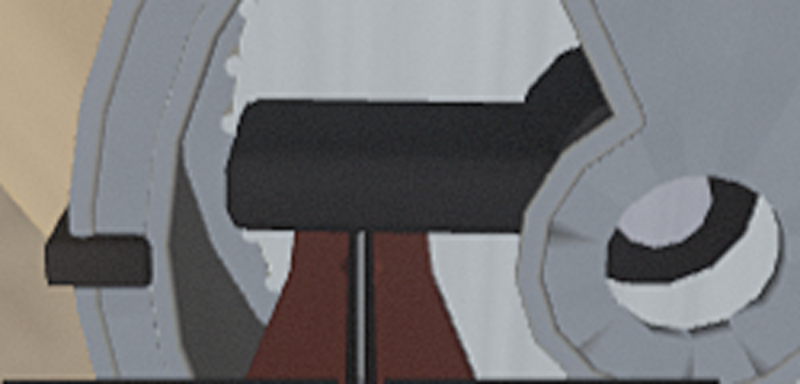

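View pics/t17.png

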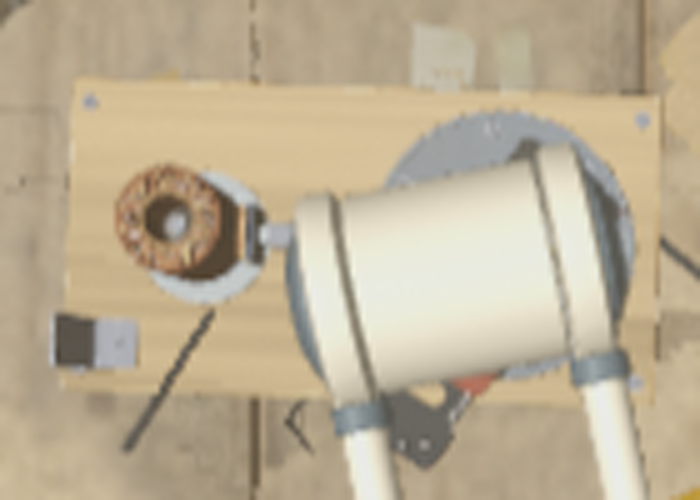

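The fin's top face matches φ ≈ 2.46, so the knob is at about 1.43 rad, well inside 1.25–1.55. I'll back off from the fin and withdraw straight up.

```bash
python3 -m handwheel '[[0,0.5,4,0,0,0],[0,0,0,0,0,0],[-15,0,0,0,0,0],[-25,0,0,0,0,0],[-40,0,0,0,0,0],[-50,0,0,0,0,0],[0,0,0,0,0,0]]'
python3 - <<'E'
from h import *
where(); plan([.50,.03,.24],0)
E
```

```text
time: 22.48
position: [0.4574, 0.1241, 0.1966]
tool_rot: [1.207, 1.567, -1.0]
force: [0.1, -0.3, -0.1]
finger_gap: 0.0006
z 0.1966 r 0.0458 th 2.966 yang -0.637 F [ 0.1 -0.3 -0.1]
pos [0.4574 0.1241 0.1966] y ang -0.637 shift mm [-43.1  90.3  50.4] rot deg [-36.48   0.13  -0.16] len 112.1
rot then shift (shift in target axes): [-43.4  42.6  94.1]
```

```bash
python3 -m handwheel '[[-15,30,17,0,0,0],[-15,30,17,0,0,0],[-15,30,17,0,0,0],[0,0,0,-10,0,0],[0,0,0,-10,0,0],[0,0,0,-10,0,0],[0,0,0,-6,0,0],[0,0,0,0,0,0],[0,0,0,0,0,0]]'
python3 - <<'E'
from h import *
import pickle
where()
f=grab_frame("wrist"); pickle.dump(f,open("w19.pkl","wb")); cv2.imwrite("pics/w19.png",f["img"])
f=grab_frame("scene"); cv2.imwrite("pics/s19.png",cv2.resize(f["img"][140:280,170:330],None,fx=4.5,fy=4.2,interpolation=cv2.INTER_CUBIC))
E
```

```text
time: 23.6
position: [0.4994, 0.027, 0.2413]
tool_rot: [-0.841, 1.568, -2.4]
force: [0.1, -0.4, -0.4]
finger_gap: 0.0002
z 0.2413 r 0.0892 th 4.677 yang 0.012 F [ 0.1 -0.4 -0.4]
```

View pics/w19.png

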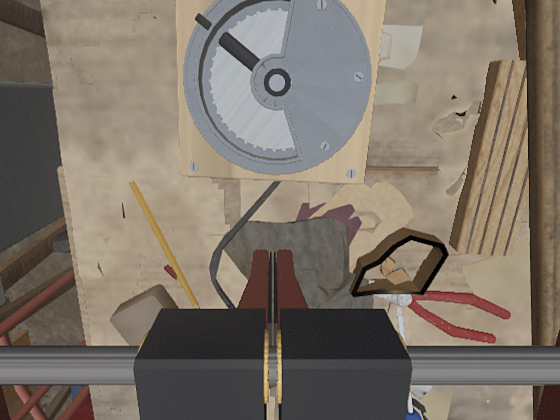

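View pics/s19.png

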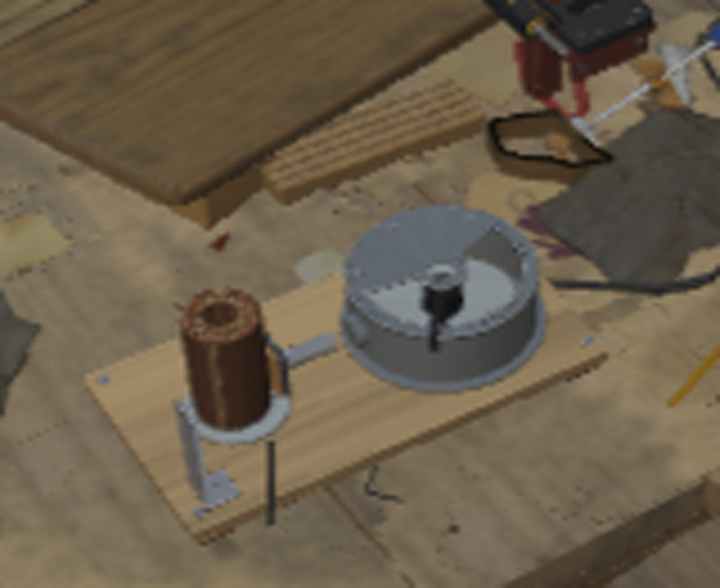

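The fin points at the mark: its outer end is at about (222,37), the mark at (203,20) and the hub at (277,82). The shoe lies against the upright roll. I'll make one closer measurement of the fin angle and the roll's position.

Run:
```python
from h import *
import pickle
f=pickle.load(open("w19.pkl","rb"))
cv2.imwrite("pics/c19.png",cv2.resize(f["img"][0:130,180:340],None,fx=4.5,fy=4.5,interpolation=cv2.INTER_CUBIC))
f=grab_frame("top"); pickle.dump(f,open("t19.pkl","wb"))
cv2.imwrite("pics/t19.png",cv2.resize(f["img"][140:240,170:310],None,fx=5,fy=5,interpolation=cv2.INTER_CUBIC))
cv2.imwrite("pics/t19f.png",f["img"])
```

```text
(no output)
```

View pics/c19.png

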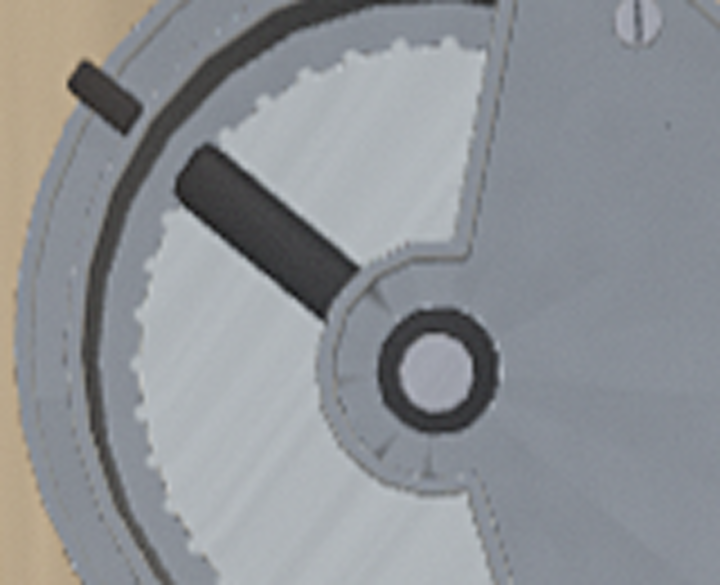

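View pics/t19.png

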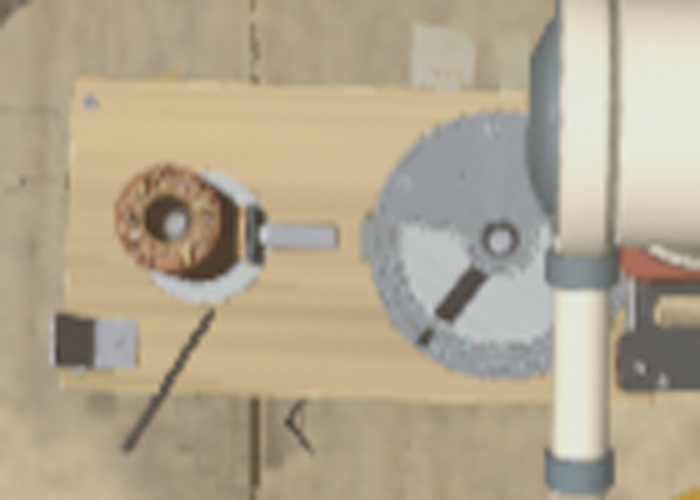

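View pics/t19f.png

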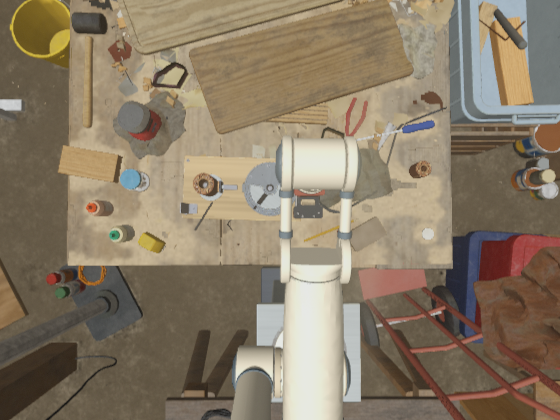

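Run:
```python
from h import *
import pickle
f=pickle.load(open("w19.pkl","rb")); g=lambda x,y:(180+(x+.5)/4.5-.5,(y+.5)/4.5-.5)
P=lambda x,y,z:onz(f,*g(x,y),z)
c=P(438,371,.092); print(c)
for n,p,z in(("finend",(194,164),.076),("mark",(106,97),.094)):
    d=P(*p,z)-c; print(n,np.hypot(*d[:2]),np.mod(np.arctan2(d[1],d[0]),6.2832))
a=P(194,164,.076)-P(342,290,.076);print("dir",np.arctan2(a[1],a[0]))
t=pickle.load(open("t19.pkl","rb")); h=lambda x,y:(170+(x+.5)/5-.5,140+(y+.5)/5-.5)
print("roll top",onz(t,*h(168,220),.141),"expected tip/platter from top cam (.5065,.2937)")
```

```text
[0.5021048  0.11608859 0.092     ]
finend 0.05601017044051175 2.471523435664289
mark 0.07031687414735481 2.4927437789332307
dir 2.476891843796178
roll top [0.50696221 0.29598938 0.141     ] expected tip/platter from top cam (.5065,.2937)
```

```bash
python3 -c "
from rig import job_done,get_state
print(get_state()['time'],get_state()['force']); print(job_done())"
```

```text
23.75 [-0.19155376 -0.3825859  -1.09131064]
the job is handed in; nothing more can be done
None
```

The tall roll is on the spindle and the drag knob is turned to the mark. I handed the job in at 23.75 s; no verdict came back.

- **Roll:** I gripped it 40 mm below its top and lowered it under control. It stopped at tool height 0.1006 m, where 0.1005 m meant fully down. After the knob was set, the top camera put it about 2.3 mm from the spindle axis, on the side away from the shoe. That is within the 3 mm play, and it stands upright.
- **Knob:** I reached through the slot with closed fingers and pushed the fin clockwise from about 0.145 rad. The last wrist picture gives the fin at 2.47–2.48 rad and the mark at 2.49 rad, so the knob is at about 1.41–1.42 rad.
- **Shoe:** In the pictures the shoe lies against the roll. I did not measure its force; at that knob angle the shoe spring should be compressed by about 9 mm.
- **Bench:** The short roll, and the bystanders visible in the last pictures, look unmoved. The gripper was well clear, with only noise-level force at hand-in.

**Disagreements:**
- The scene camera gave positions 4–10 mm off the other two, so I relied on the wrist and top cameras.
- The force reading did not show the touchdown on the platter; I judged it from the stall in height and the pictures.

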